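# Fill the seasoning caddy by tub size, then lift it level

### The arm

A 6-joint arm with a two-finger parallel gripper is mounted at the origin on the work surface. World frame = base frame: x ahead of the robot, y to its left, z up, the work surface at z = 0. Lengths are in m, angles in rad, forces in N, time in s.
With the tool pointing down it reaches from about 0.4 to 0.825 m from the base axis. Payload 7 kg.
Tool frame: the origin (TCP) lies on the front face of the gripper's body, between the roots of the fingers; the fingertips stand 66 mm ahead of it and the grasp point (between the pads) lies 47 mm ahead of it; z points along the fingers, y is the line along which they close (so a half turn about z gives the same grasp; the last joint's range is limited). The gripper opens to 88 mm and grips with 3 to 60 N. Pads are 19 mm wide; open, the fingers measure 130 mm over their backs; the gripper's body (78 mm by 193 mm) begins 47 mm behind the grasp point.
Start: joints at [-1.03, 0.359, 0.012, 0, -1.224, -0.288], TCP at [0.169, -0.654, 0.292] pointing down, gripper open.
Joint ranges: [-3.07, 3.07], [-1.43, 2.12], [-1.02, 1.25], [-3.03, 1.67], [-3.05, -0], [-3.03, 3.03]. Speed limits (rad/s): [2.39, 2.39, 3.01, 3.14, 3.14, 3.14].

### API

Orientations are given as [roll, pitch, yaw] about the fixed x, y, z axes, in that order (R = Rz(yaw) Ry(pitch) Rx(roll)).
In Python, from station import arm gives the robot as it stands. The module is installed in compiled form; this text tells all that it offers.
- The arm moves only by the tool move_arm, never from a script. Its argument "increments" is a list of rows, each an object of numbers: "jaw": the gripper command: -1 is shut, 1 is fully open, values between are in proportion; "dx", "dy", "dz": the shift along the tool's x, y, z in m; "twist": the turn about the tool's z in rad. A call has 1 to 12 rows; each row shifts and turns the commanded pose from where the row before left it, along the tool's axes as they then stand; what a row does not reach is not made up. A row lasts 1/12 s, in which the tool goes at most 41.7 mm and 7.16 degrees, less where a joint would pass 70% of its speed; a pose out of reach is approached as far as the arm can. A call is refused whole if a number of a shift passes 0.0417 or a number of a turn 0.125, either way. A call with a gripper value outside its range is refused whole. The fingers move at their own pace and stop on an object; "force" is the grip in N (left out, the last holds). Time passes only in rows, so rows that do not move let the fingers close. It gives the time, the measured TCP pose, the force, the opening and the grip force at its end, in the units of the state.
- arm.get_state(): the state, without advancing time (a new reading comes with each control period).
- arm.grab_frame(name): name is "side" or "top"; returns the picture (400x640x3 uint8, blue, green, red); there is no depth.
- arm.camera_info(name): a dict with "K" (3x3 intrinsics, pixels), "extrinsics" (4x4, takes a point from camera to world coordinates). Camera axes: x right, y down, z forward; pixel columns grow to the right and rows downward; lengths in m; the calibration is good to about 2 mm. A picture is of the moment at which its call begins. camera_info takes no time and is no camera call.
- arm.job_done(): hands the job in; it is judged then, once.
Trained networks look in the newest picture that a camera, given by its name, has taken for a name from the list of things; names that differ only in an ending like _2 or _b are one class to them, and where a whole thing is asked for, a point or a joint stands for the part that bears it (a point fixed in the world has none). Each returns a list of dicts, best first, with "score" (0 to 1); they miss things now and then, are a little off and sometimes report something else, mostly with a low value. They report only what shows in the picture. A call takes as long as a camera call. They do not tell look-alikes from the thing itself.
- arm.find_in(camera, name): "position" ([x, y, z] in m, in world coordinates, good to about 4 mm: the middle of the surface that is visible of it).
- arm.silhouettes(camera, name): "pixels" (400x640 bool, what is visible of it).
- arm.pinpoint(camera, name): "position" ([x, y, z] in m, in world coordinates, good to about 4 mm: a listed point, or the origin of a listed thing).
The state is a dict: "t": time; "q": joint angles; "qd": joint speeds; "joint_efforts": joint torques, N m; "eef_pos": TCP position; "ee_rot": TCP orientation; "force": force on the tool from outside, world axes, zero at the start; "moment": the same for the moment, N m; "width": finger opening in m; "gripper_force": force on a finger pad.
Only numpy, scipy, OpenCV 4.12 (cv2) and the standard library are available. Lean on these libraries where they do the work, as an engineer would, in place of code of your own. Each camera call takes 0.05 s, during which the arm holds its last target. There are 200 camera calls.

### The job

Put the two loose seasoning tubs upright into the wooden caddy, each in the empty place of the row that matches its size: the wide tub beside the wide one, the narrow tub beside the narrow one. Then lift the caddy by its bar handle straight up, about 10 cm above the log slice it stands on, with all four tubs standing in it. Finish while holding it there, still and level (do not put it down or let go), and leave the glass, plate and spatula alone.

Things in the scene. Friction and masses are not known exactly. Their poses are not given: they have to be found in the camera images.
- log: Fixed round slice of log used as a stand, 240 mm across and 30 mm high, lying flat on the table. Origin: centre of its underside, on the table.
- caddy: Loose wooden caddy, 0.65 to 0.95 kg filled, on the log slice at any yaw. Base 164 (x) x 264 (y) x 6 mm; origin: centre of its underside, z up. Two pockets per row, 80 mm apart along x: wide row at y=+90 mm (pockets 64 mm square), narrow row at y=-90 mm (48 mm square). Wall tops at z=24 mm. Filled pockets: wide x=-40, narrow x=+40 mm. Beside a pocketed tub, fingers have room along the caddy's y, little along x.
- caddy_handle (a point): Centre of the caddy's wooden bar handle, 125 mm above the caddy's origin, on its middle. The bar runs along the caddy's x: 134 mm long, 16 mm thick (y), 26 mm high, flat sides, on a 14 mm square post 55 mm either side of its middle. Stands above the tubs; can be pinched across its thickness from above. Axes as the caddy's.
- wide_place (a point): Centre of the floor of the empty wide pocket (caddy x = +40, y = +90, z = +6 mm), 64 mm square, walls 18 mm high. Moves with the caddy; axes as the caddy's.
- narrow_place (a point): Centre of the floor of the empty narrow pocket (caddy x = -40, y = -90, z = +6 mm), 48 mm square, walls 18 mm high. Moves with the caddy; axes as the caddy's.
- wide_tub_mid (a point): Centre (half-way up) of the loose wide tub: upright white round plastic tub with a grey lid of the same diameter, 54 mm diameter, 80 mm high, about 0.1 kg, standing on the table. z up along the tub.
- narrow_tub_mid (a point): Centre (half-way up) of the loose narrow tub: same look, 38 mm diameter, 62 mm high, about 0.07 kg, standing on the table. z up along the tub.
- wide_set_mid (a point): Centre (half-way up) of the wide tub already standing in the caddy, 54 mm diameter, 80 mm high.
- narrow_set_mid (a point): Centre (half-way up) of the narrow tub already standing in the caddy, 38 mm diameter, 62 mm high.
- glass: Bystander: clear drinking glass, 68 mm across, 90 mm high. Origin: centre of its underside.
- plate: Bystander: small white plate, 160 mm across, 20 mm high. Origin: centre of its underside.
- spatula: Bystander: spatula lying flat on the table along its x, 280 mm long, blade 65 mm wide at +x. Origin: middle of its length, on the table.
Mind the look-alikes: they are no part of the job. There is more than one size of the log; the job needs the larger.

How it is judged:
On the way, in this order (a step that is already met when the one before it is completed fails the run):
1. both loose tubs stand released in the empty places of their rows, the caddy still on the log slice (horizontal distance between wide_tub_mid and wide_place below 0.012 m and z of wide_tub_mid in the frame of wide_place between 0.034 and 0.046 m and angle between each of wide_tub_mid, narrow_tub_mid's own z axis and vertical below 0.15 rad and horizontal distance between narrow_tub_mid and narrow_place below 0.012 m and z of narrow_tub_mid in the frame of narrow_place between 0.025 and 0.037 m and contact force between the fingers and wide_tub below 0.1 N and contact force between the fingers and narrow_tub below 0.1 N and z of caddy in the frame of log below 0.036 m), for 0.2 s.
2. the caddy is lifted clear of the log slice, level (z of caddy in the frame of log above 0.07 m and angle between caddy's own z axis and vertical below 0.14 rad and contact force between caddy and log below 0.05 N), for 0.3 s.
At the end, for the whole second after the job is handed in: Fingers hold the caddy 60 to 150 mm above the slice's top, within 60 mm sideways of its centre, tilted under 0.10 rad, still (30 mm/s, 0.15 rad/s), not touching the slice; each of the four tubs upright in its own pocket, within 12 mm of the pocket's centre in x and y, 6 mm in height (x of wide_tub_mid in the frame of caddy between 0.028 and 0.052 m and y of wide_tub_mid in the frame of caddy between 0.078 and 0.102 m and z of wide_tub_mid in the frame of caddy between 0.04 and 0.052 m and x of narrow_tub_mid in the frame of caddy between -0.052 and -0.028 m and y of narrow_tub_mid in the frame of caddy between -0.102 and -0.078 m and z of narrow_tub_mid in the frame of caddy between 0.031 and 0.043 m and x of wide_set_mid in the frame of caddy between -0.052 and -0.028 m and y of wide_set_mid in the frame of caddy between 0.078 and 0.102 m and z of wide_set_mid in the frame of caddy between 0.04 and 0.052 m and x of narrow_set_mid in the frame of caddy between 0.028 and 0.052 m and y of narrow_set_mid in the frame of caddy between -0.102 and -0.078 m and z of narrow_set_mid in the frame of caddy between 0.031 and 0.043 m and z of caddy in the frame of log between 0.09 and 0.18 m and horizontal distance between caddy and log below 0.06 m and angle between caddy's own z axis and vertical below 0.1 rad and linear speed of caddy below 0.03 m/s and angular speed of caddy below 0.15 rad/s and contact force between caddy and log below 0.05 N and contact force between the fingers and caddy above 2 N and angle between each of wide_tub_mid, narrow_tub_mid, wide_set_mid, narrow_set_mid's own z axis and vertical below 0.2 rad); the arm keeps its last pose, push and grip.
It fails at once if a tub is tipped over (more than 0.6 rad) (angle between any of wide_tub_mid, narrow_tub_mid, wide_set_mid, narrow_set_mid's own z axis and vertical above 0.6 rad).
It fails at once if the caddy is tipped (more than 0.35 rad) (angle between caddy's own z axis and vertical above 0.35 rad).
It fails at once if the glass, plate or spatula is moved more than 30 mm (distance of any of glass, plate, spatula from where it was at the start of the episode above 0.03 m).
It also fails if it takes over 67 s, if anything falls off the work surface, if the arm or the gripper's body presses on something with over 40 N, if the wrist force passes 120 N, or if a joint passes its speed limit or range.

## Working session

There is one attempt and no reset: what is moved stays moved. The work goes in short steps, Python scripts to look and compute and a tool call to move; the robot and the scene stay as the last step left them, time stands still between calls to the robot, and variables do not carry over. Pictures are saved under pics/ and viewed, at most 10 in all, crops included, and the job is handed in when it is done.

Besides the shell and the picture viewer there is one more tool, called after "Request:" as a command line: name --argument value ..., lists and objects as JSON in quotes. move_arm: Moves the arm, as the interface text tells. Its arguments: {"type":"object","properties":{"increments":{"type":"array"},"force":{"type":"number"}},"required":["increments"]}

```bash
mkdir -p pics
cat > h.py <<'E'
from station import arm
import numpy as np, cv2
E
python3 - <<'E'
from h import *
for c in("top","side"):
    f=arm.grab_frame(c); cv2.imwrite(f"pics/{c}1.png",f)
    i=arm.camera_info(c); print(c,np.round(i["K"],1).tolist(),np.round(i["extrinsics"],3).tolist())
for n in["log","caddy","caddy_handle","wide_place","narrow_place","wide_tub_mid","narrow_tub_mid","wide_set_mid","narrow_set_mid","glass","plate","spatula"]:
  for c in("top","side"):
    print(n,c,[(np.round(d["position"],3).tolist(),round(d["score"],2)) for d in arm.pinpoint(c,n)])
s=arm.get_state(); print({k:np.round(v,3).tolist() for k,v in s.items()})
E
```

```text
top [[369.7, 0.0, 324.2], [0.0, 369.7, 196.6], [0.0, 0.0, 1.0]] [[-0.009, -0.992, 0.125, 0.355], [-1.0, 0.011, 0.015, -0.019], [-0.016, -0.125, -0.992, 1.167], [0.0, 0.0, 0.0, 1.0]]
side [[407.6, 0.0, 316.4], [0.0, 407.6, 202.8], [0.0, 0.0, 1.0]] [[-0.855, -0.372, 0.362, 0.081], [-0.518, 0.633, -0.575, 0.651], [-0.015, -0.679, -0.734, 0.934], [0.0, 0.0, 0.0, 1.0]]
log top [([0.244, 0.251, 0.002], 0.65)]
log side [([0.238, 0.242, 0.002], 0.67)]
caddy top [([0.542, 0.109, 0.031], 0.91)]
caddy side [([0.538, 0.11, 0.029], 0.81), ([0.543, 0.103, 0.155], 0.17)]
caddy_handle top [([0.542, 0.106, 0.156], 0.68)]
caddy_handle side [([0.541, 0.104, 0.154], 0.71)]
wide_place top [([0.565, 0.201, 0.038], 0.76), ([0.492, 0.456, -0.001], 0.69)]
wide_place side [([0.565, 0.202, 0.036], 0.73)]
narrow_place top [([0.52, 0.01, 0.035], 0.91)]
narrow_place side [([0.518, 0.014, 0.038], 0.97), ([0.717, -0.098, 0.004], 0.18)]
wide_tub_mid top [([0.486, -0.248, 0.039], 0.92)]
wide_tub_mid side [([0.48, -0.245, 0.041], 0.87)]
narrow_tub_mid top [([0.613, -0.221, 0.028], 0.74)]
narrow_tub_mid side [([0.61, -
[... 306 characters left out ...]
25, 0.068], 0.51)]
narrow_set_mid side [([0.6, 0.024, 0.066], 0.71), ([0.544, 0.107, 0.03], 0.65)]
glass top [([0.712, -0.097, 0.004], 0.76)]
glass side [([0.714, -0.099, 0.002], 0.79)]
plate top [([0.491, 0.454, 0.001], 0.84)]
plate side [([0.496, 0.458, 0.0], 0.59)]
spatula top [([0.552, -0.405, 0.003], 0.61)]
spatula side [([0.549, -0.41, 0.001], 0.7)]
{'t': 1.3, 'q': [-1.03, 0.359, 0.012, 0.0, -1.224, -0.288], 'qd': [-0.001, 0.002, -0.001, 0.0, 0.002, 0.0], 'joint_efforts': [0.001, -58.238, 29.33, 7.002, 0.012, -0.0], 'eef_pos': [0.169, -0.654, 0.292], 'ee_rot': [-3.142, -0.0, -2.889], 'force': [0.498, 0.897, 0.317], 'moment': [-0.006, 0.086, 0.058], 'gripper_force': 0.0, 'width': 0.088}
```

View pics/top1.png

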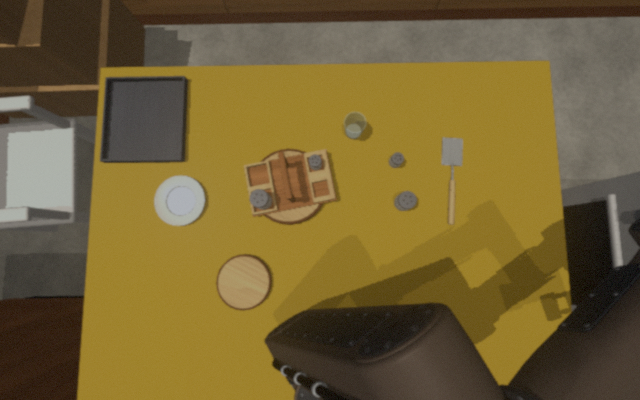

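View pics/side1.png

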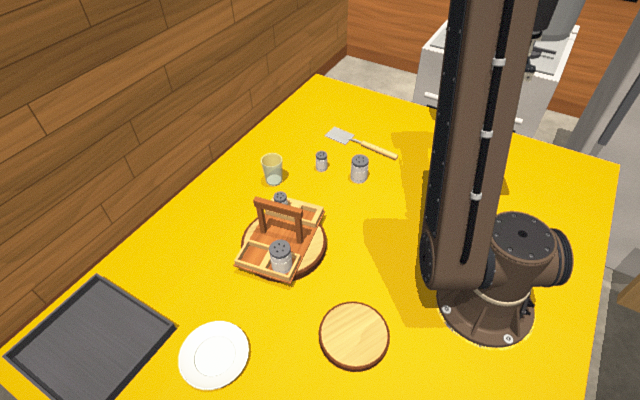

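The caddy (top 290,186) stands on the larger log slice. The smaller slice at (244,282) is the look-alike, although the network reports it as "log". The loose wide tub is at (405,201) and the loose narrow tub at (397,160). Next I'll confirm these in one crop and refine the measurements.

```bash
cat >> h.py <<'E'
from scipy.optimize import least_squares
MODEL={"caddy":(0,0,0),"caddy_handle":(0,0,.125),"wide_place":(.04,.09,.006),"narrow_place":(-.04,-.09,.006),"wide_set_mid":(-.04,.09,.046),"narrow_set_mid":(.04,-.09,.037)}
def near(n,guess,reps=3,tol=.04,cams=("top","side")):
    out={c:[] for c in cams}
    for _ in range(reps):
        for c in cams:
            arm.grab_frame(c)
            for d in arm.pinpoint(c,n):
                p=np.array(d["position"])
                if np.linalg.norm(p-guess)<tol: out[c].append(p); break
    return {c:np.median(v,0) for c,v in out.items() if v}
def T(p,m): 
    c,s=np.cos(p[3]),np.sin(p[3]); m=np.asarray(m)
    return np.array([p[0]+c*m[0]-s*m[1],p[1]+s*m[0]+c*m[1],p[2]+m[2]])
def fit_caddy(g,reps=1,skip=()):
    obs=[]
    for n,m in MODEL.items():
        if n in skip: continue
        for c,p in near(n,T(g,m),reps).items(): obs.append((n,c,m,p))
    r=least_squares(lambda x:np.concatenate([T(x,o[2])-o[3] for o in obs]),g,loss="soft_l1",f_scale=.004)
    for o in obs: print(o[0],o[1],np.round((o[3]-T(r.x,o[2]))*1e3,1))
    return r.x
E
python3 - <<'E'
from h import *
f=arm.grab_frame("top"); cv2.imwrite("pics/crop.png",cv2.resize(f[130:320,200:480],None,fx=2.8,fy=2.8,interpolation=cv2.INTER_CUBIC))
print("caddy",np.round(fit_caddy([.541,.107,.03,.19],2),4))
for n,g in(("wide_tub_mid",(.483,-.247,.04)),("narrow_tub_mid",(.611,-.222,.031))): print(n,{c:np.round(v,4).tolist() for c,v in near(n,g,4).items()})
E
```

```text
caddy top [ 0.3 -2.1  3.9]
caddy side [-1.2  4.4 -2.4]
caddy_handle top [ 0.4 -0.7  0.2]
caddy_handle side [-0.3 -0.2 -0.6]
wide_place top [ 2.4 -0.1  3.8]
wide_place side [ 2.1  0.5 -0. ]
narrow_place top [ 1.7 -3.1  0.9]
narrow_place side [0.5 2.6 0.1]
wide_set_mid top [-1.7 -0.3 -2.3]
wide_set_mid side [-4.   1.4 -1.1]
narrow_set_mid top [-0.4 -0.2  0.3]
narrow_set_mid side [-0.4 -1.2 -1.6]
caddy [0.5419 0.1064 0.0302 0.1929]
wide_tub_mid {'top': [0.4835, -0.2496, 0.0403], 'side': [0.4794, -0.246, 0.0422]}
narrow_tub_mid {'top': [0.6133, -0.2236, 0.0298], 'side': [0.6126, -0.225, 0.031]}
```

View pics/crop.png

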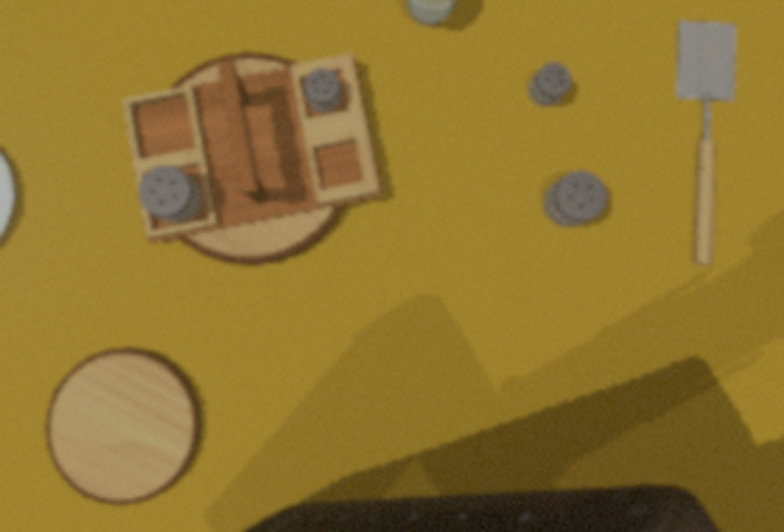

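The crop confirms it. The large slice (crop 253,157, about 210 px wide) is under the caddy, and the small one (123,425, about 153 px) is the look-alike. The loose wide tub is at crop (579,197) and the narrow at (551,82).

To keep the gripper body clear of the bar, I'll close along a line 30° off the caddy's x, which gives a tool yaw of -1.90.

Request:
move_arm --increments '[{"twist": -0.1234, "jaw": 1}, {"twist": -0.1234, "jaw": 1}, {"twist": -0.1234, "jaw": 1}, {"twist": -0.1234, "jaw": 1}, {"twist": -0.1234, "jaw": 1}, {"twist": -0.1234, "jaw": 1}, {"twist": -0.1234, "jaw": 1}, {"twist": -0.1234, "jaw": 1}, {"dx": -0.0347, "dy": -0.0117, "jaw": 1}, {"dx": -0.0347, "dy": -0.0117, "jaw": 1}, {"dx": -0.0347, "dy": -0.0117, "jaw": 1}, {"dx": -0.0347, "dy": -0.0117, "jaw": 1}]'

```text
$.increments[0]: bad value
```

Request:
move_arm --increments '[{"dx": -0.0347, "dy": -0.0117, "jaw": 1}, {"dx": -0.0347, "dy": -0.0117, "jaw": 1}, {"dx": -0.0347, "dy": -0.0117, "jaw": 1}, {"dx": -0.0347, "dy": -0.0117, "jaw": 1}, {"dx": -0.0347, "dy": -0.0117, "jaw": 1}, {"dx": -0.0347, "dy": -0.0117, "jaw": 1}, {"dx": -0.0347, "dy": -0.0117, "jaw": 1}, {"dx": -0.0347, "dy": -0.0117, "jaw": 1}, {"dx": -0.0347, "dy": -0.0117, "jaw": 1}, {"dx": -0.0347, "dy": -0.0117, "jaw": 1}, {"jaw": 1}, {"jaw": 1}]'

```text
$.increments[0]: bad value
```

```bash
cat >> h.py <<'E'
def go(x,y,z,yaw=None):
    s=arm.get_state(); p=np.array(s["eef_pos"]); w=s["ee_rot"][2]
    w2=w if yaw is None else yaw
    d=np.array([x,y,z])-p
    print("tcp",p.round(4),"rot",np.round(s["ee_rot"],4),"t",round(s["t"],2),"twist",round(-((w2-w+np.pi)%(2*np.pi)-np.pi),4),
      "dx %.4f dy %.4f dz %.4f"%(d[0]*np.cos(w2)+d[1]*np.sin(w2),d[0]*np.sin(w2)-d[1]*np.cos(w2),-d[2]))
def ray(cam,u,v,z):
    i=arm.camera_info(cam); E=np.array(i["extrinsics"]); d=E[:3,:3]@np.linalg.solve(np.array(i["K"]),[u,v,1]); o=E[:3,3]
    return o+d*(z-o[2])/d[2]
E
python3 - <<'E'
from h import *
go(.482,-.248,.092)
print(ray("top",406.8,200.4,.08),ray("top",200+553/2.8,130+77/2.8,.062))
E
```

```text
tcp [ 0.1688 -0.6535  0.2922] rot [ 3.1416  0.     -2.8888] t 5.35 twist -0.0 dx -0.4047 dy 0.3143 dz 0.2002
[ 0.47850697 -0.24582967  0.08      ] [ 0.61220547 -0.22618541  0.062     ]
```

Request:
move_arm --increments '[{"dx": 0, "dy": 0, "dz": 0, "twist": -0.1234, "jaw": 1}, {"dx": 0, "dy": 0, "dz": 0, "twist": -0.1234, "jaw": 1}, {"dx": 0, "dy": 0, "dz": 0, "twist": -0.1234, "jaw": 1}, {"dx": 0, "dy": 0, "dz": 0, "twist": -0.1234, "jaw": 1}, {"dx": 0, "dy": 0, "dz": 0, "twist": -0.1234, "jaw": 1}, {"dx": 0, "dy": 0, "dz": 0, "twist": -0.1234, "jaw": 1}, {"dx": 0, "dy": 0, "dz": 0, "twist": -0.1234, "jaw": 1}, {"dx": 0, "dy": 0, "dz": 0, "twist": -0.1234, "jaw": 1}, {"dx": -0.0347, "dy": -0.0117, "dz": 0, "twist": 0, "jaw": 1}, {"dx": -0.0347, "dy": -0.0117, "dz": 0, "twist": 0, "jaw": 1}, {"dx": -0.0347, "dy": -0.0117, "dz": 0, "twist": 0, "jaw": 1}, {"dx": -0.0347, "dy": -0.0117, "dz": 0, "twist": 0, "jaw": 1}]'

```text
t: 6.35
eef_pos: [0.2586, -0.5363, 0.292]
ee_rot: [3.142, 0.0, -1.902]
force: [1.3, 0.6, -0.2]
width: 0.0874
gripper_force: 0.0
```

Request:
move_arm --increments '[{"dx": -0.0347, "dy": -0.0117, "dz": 0, "twist": 0, "jaw": 1}, {"dx": -0.0347, "dy": -0.0117, "dz": 0, "twist": 0, "jaw": 1}, {"dx": -0.0347, "dy": -0.0117, "dz": 0, "twist": 0, "jaw": 1}, {"dx": -0.0347, "dy": -0.0117, "dz": 0, "twist": 0, "jaw": 1}, {"dx": -0.0347, "dy": -0.0117, "dz": 0, "twist": 0, "jaw": 1}, {"dx": -0.0347, "dy": -0.0117, "dz": 0, "twist": 0, "jaw": 1}, {"dx": -0.0347, "dy": -0.0117, "dz": 0, "twist": 0, "jaw": 1}, {"dx": -0.0347, "dy": -0.0117, "dz": 0, "twist": 0, "jaw": 1}, {"dx": -0.0347, "dy": -0.0117, "dz": 0, "twist": 0, "jaw": 1}, {"dx": -0.0347, "dy": -0.0117, "dz": 0, "twist": 0, "jaw": 1}, {"dx": 0, "dy": 0, "dz": 0, "twist": 0, "jaw": 1}, {"dx": 0, "dy": 0, "dz": 0, "twist": 0, "jaw": 1}]'

```text
t: 7.35
eef_pos: [0.4826, -0.2457, 0.2921]
ee_rot: [-3.142, 0.0, -1.898]
force: [-0.5, -0.4, 0.5]
width: 0.0877
gripper_force: 0.0
```

Run:
```python
from h import *
go(.481,-.248,.092)
```

```text
tcp [ 0.4826 -0.2457  0.2921] rot [-3.1416  0.     -1.8983] t 7.35 twist -0.0 dx 0.0027 dy 0.0008 dz 0.2001
```

Descend 0.20, then close.

Request:
move_arm --increments '[{"dx": 0.0027, "dy": 0.0008, "dz": 0.03, "twist": 0, "jaw": 1}, {"dx": 0, "dy": 0, "dz": 0.03, "twist": 0, "jaw": 1}, {"dx": 0, "dy": 0, "dz": 0.03, "twist": 0, "jaw": 1}, {"dx": 0, "dy": 0, "dz": 0.03, "twist": 0, "jaw": 1}, {"dx": 0, "dy": 0, "dz": 0.03, "twist": 0, "jaw": 1}, {"dx": 0, "dy": 0, "dz": 0.03, "twist": 0, "jaw": 1}, {"dx": 0, "dy": 0, "dz": 0.02, "twist": 0, "jaw": 1}, {"dx": 0, "dy": 0, "dz": 0, "twist": 0, "jaw": 1}, {"dx": 0, "dy": 0, "dz": 0, "twist": 0, "jaw": 0.3}, {"dx": 0, "dy": 0, "dz": 0, "twist": 0, "jaw": -1}, {"dx": 0, "dy": 0, "dz": 0, "twist": 0, "jaw": -1}, {"dx": 0, "dy": 0, "dz": 0, "twist": 0, "jaw": -1}]' --force 15

```text
t: 8.35
eef_pos: [0.4807, -0.2499, 0.0938]
ee_rot: [-3.139, 0.0, -1.902]
force: [0.7, -0.2, -1.1]
width: 0.0666
gripper_force: 0.0
```

Request:
move_arm --increments '[{"dx": 0, "dy": 0, "dz": 0, "twist": 0, "jaw": -1}, {"dx": 0, "dy": 0, "dz": 0, "twist": 0, "jaw": -1}, {"dx": 0, "dy": 0, "dz": 0, "twist": 0, "jaw": -1}, {"dx": 0, "dy": 0, "dz": 0, "twist": 0, "jaw": -1}]'

```text
t: 8.68
eef_pos: [0.4804, -0.2496, 0.0931]
ee_rot: [-3.14, 0.0, -1.901]
force: [-1.3, 1.8, 7.0]
width: 0.0536
gripper_force: 15.0
```

Request:
move_arm --increments '[{"dx": 0, "dy": 0, "dz": -0.02, "twist": 0, "jaw": -1}, {"dx": 0, "dy": 0, "dz": -0.036, "twist": 0, "jaw": -1}, {"dx": 0, "dy": 0, "dz": -0.036, "twist": 0, "jaw": -1}, {"dx": 0, "dy": 0, "dz": -0.036, "twist": 0, "jaw": -1}, {"dx": 0, "dy": 0, "dz": -0.036, "twist": 0, "jaw": -1}, {"dx": 0, "dy": 0, "dz": -0.036, "twist": 0, "jaw": -1}, {"dx": -0.035, "dy": 0.0052, "dz": 0, "twist": 0, "jaw": -1}, {"dx": -0.035, "dy": 0.0052, "dz": 0, "twist": 0, "jaw": -1}, {"dx": -0.035, "dy": 0.0052, "dz": 0, "twist": 0, "jaw": -1}, {"dx": -0.035, "dy": 0.0052, "dz": 0, "twist": 0, "jaw": -1}, {"dx": -0.035, "dy": 0.0052, "dz": 0, "twist": 0, "jaw": -1}, {"dx": -0.035, "dy": 0.0052, "dz": 0, "twist": 0, "jaw": -1}]'

```text
t: 9.68
eef_pos: [0.5182, -0.0391, 0.2922]
ee_rot: [3.142, 0.0, -1.902]
force: [1.2, 0.8, -2.1]
width: 0.0538
gripper_force: 15.0
```

Request:
move_arm --increments '[{"dx": -0.035, "dy": 0.0052, "dz": 0, "twist": 0, "jaw": -1}, {"dx": -0.035, "dy": 0.0052, "dz": 0, "twist": 0, "jaw": -1}, {"dx": -0.035, "dy": 0.0052, "dz": 0, "twist": 0, "jaw": -1}, {"dx": -0.035, "dy": 0.0052, "dz": 0, "twist": 0, "jaw": -1}, {"dx": -0.035, "dy": 0.0052, "dz": 0, "twist": 0, "jaw": -1}, {"dx": -0.035, "dy": 0.0052, "dz": 0, "twist": 0, "jaw": -1}, {"dx": -0.035, "dy": 0.0052, "dz": 0, "twist": 0, "jaw": -1}, {"dx": 0, "dy": 0, "dz": 0, "twist": 0, "jaw": -1}, {"dx": 0, "dy": 0, "dz": 0, "twist": 0, "jaw": -1}]'

```text
t: 10.43
eef_pos: [0.5634, 0.2045, 0.2912]
ee_rot: [3.141, -0.001, -1.899]
force: [0.2, -1.3, -1.5]
width: 0.0536
gripper_force: 15.0
```

Run:
```python
from h import *
go(.5645,.2025,.18)
p=np.array(arm.get_state()["eef_pos"])
print({c:np.round(v-p,4).tolist() for c,v in near("wide_tub_mid",p-[0,0,.053],3).items()})
cv2.imwrite("pics/side2.png",cv2.resize(arm.grab_frame("side")[60:320,160:440],None,fx=2.2,fy=2.2))
```

```text
tcp [0.5634 0.2045 0.2912] rot [ 3.1405e+00 -1.1000e-03 -1.8991e+00] t 10.43 twist -0.0 dx 0.0015 dy -0.0017 dz 0.1112
{'top': [0.0037, -0.0024, -0.0521], 'side': [-0.0003, -0.0001, -0.0521]}
```

View pics/side2.png

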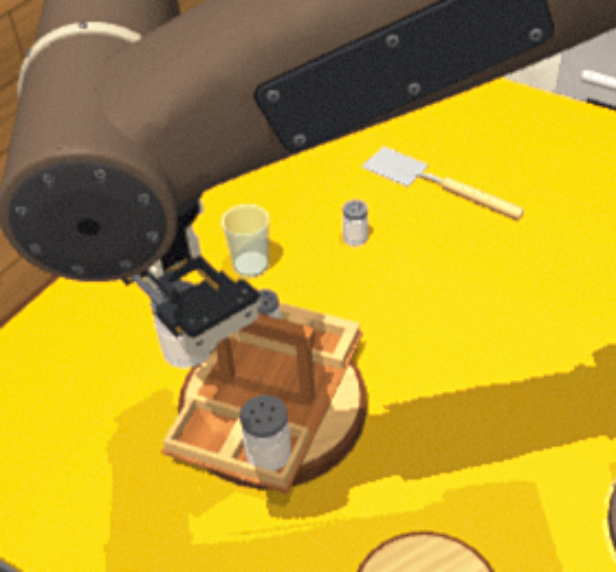

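The image shows the tub held upright above the empty wide pocket, with the offset within about 2 mm. Going down.

Request:
move_arm --increments '[{"dx": 0.001, "dy": 0, "dz": 0.025, "twist": 0, "jaw": -1}, {"dx": 0, "dy": 0, "dz": 0.025, "twist": 0, "jaw": -1}, {"dx": 0, "dy": 0, "dz": 0.025, "twist": 0, "jaw": -1}, {"dx": 0, "dy": 0, "dz": 0.025, "twist": 0, "jaw": -1}, {"dx": 0, "dy": 0, "dz": 0.025, "twist": 0, "jaw": -1}, {"dx": 0, "dy": 0, "dz": 0.015, "twist": 0, "jaw": -1}, {"dx": 0, "dy": 0, "dz": 0, "twist": 0, "jaw": -1}, {"dx": 0, "dy": 0, "dz": 0, "twist": 0, "jaw": -1}, {"dx": 0, "dy": 0, "dz": 0, "twist": 0, "jaw": -1}]'

```text
t: 11.83
eef_pos: [0.5641, 0.2022, 0.1534]
ee_rot: [-3.14, 0.001, -1.901]
force: [0.3, 0.4, -1.1]
width: 0.0537
gripper_force: 15.0
```

Run:
```python
from h import *
s=arm.get_state();p=np.array(s["eef_pos"]);print(p,s["force"],s["moment"])
print({c:np.round(v,4).tolist() for c,v in near("wide_tub_mid",p-[0,0,.053],3).items()})
print(np.round(fit_caddy([.5419,.1064,.0302,.193],1,("caddy",)),4))
cv2.imwrite("pics/side3.png",cv2.resize(arm.grab_frame("side")[170:300,200:340],None,fx=4.2,fy=4.2))
```

```text
[0.56414695 0.20218773 0.15335621] [ 0.29015157  0.40300356 -1.1102433 ] [0.04158502 0.03714463 0.01549791]
{'top': [0.5668, 0.2029, 0.0998], 'side': [0.5625, 0.2048, 0.1016]}
caddy_handle top [ 2.8 -1.2  0.7]
caddy_handle side [-3.2 -0.1 -0.3]
wide_place top [ 1.7 -1.   2.5]
wide_place side [ 1.2  0.1 -1.2]
narrow_place top [-0.5 -2.  -0.3]
narrow_place side [ 0.9  1.6 -0.9]
wide_set_mid top [-2.7  3.8 -1.3]
wide_set_mid side [-1.6 -0.2  2. ]
narrow_set_mid top [1.4 1.8 0.5]
narrow_set_mid side [-0.4 -1.8 -1.6]
[0.5422 0.1061 0.031  0.1922]
```

View pics/side3.png

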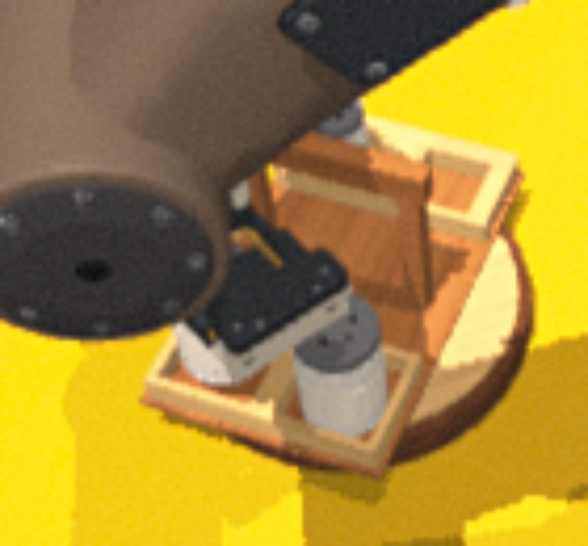

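The tub sits centred over the wide pocket. Final descent.

Request:
move_arm --increments '[{"dx": 0, "dy": 0, "dz": 0.006, "twist": 0, "jaw": -1}, {"dx": 0, "dy": 0, "dz": 0.006, "twist": 0, "jaw": -1}, {"dx": 0, "dy": 0, "dz": 0.006, "twist": 0, "jaw": -1}, {"dx": 0, "dy": 0, "dz": 0.003, "twist": 0, "jaw": -1}, {"dx": 0, "dy": 0, "dz": 0.001, "twist": 0, "jaw": -1}, {"dx": 0, "dy": 0, "dz": 0, "twist": 0, "jaw": -1}, {"dx": 0, "dy": 0, "dz": 0, "twist": 0, "jaw": -1}]'

```text
t: 14.07
eef_pos: [0.5635, 0.2018, 0.1301]
ee_rot: [-3.141, 0.0, -1.902]
force: [-0.8, -0.1, -1.0]
width: 0.054
gripper_force: 15.0
```

Request:
move_arm --increments '[{"dx": 0, "dy": 0, "dz": 0.001, "twist": 0, "jaw": -1}, {"dx": 0, "dy": 0, "dz": 0, "twist": 0, "jaw": -1}, {"dx": 0, "dy": 0, "dz": 0, "twist": 0, "jaw": 0.3}, {"dx": 0, "dy": 0, "dz": 0, "twist": 0, "jaw": 0.43}, {"dx": 0, "dy": 0, "dz": 0, "twist": 0, "jaw": 0.43}, {"dx": 0, "dy": 0, "dz": 0, "twist": 0, "jaw": 0.43}, {"dx": 0, "dy": 0, "dz": -0.01, "twist": 0, "jaw": 0.43}, {"dx": 0, "dy": 0, "dz": -0.02, "twist": 0, "jaw": 0.43}, {"dx": 0, "dy": 0, "dz": -0.03, "twist": 0, "jaw": 0.43}, {"dx": 0, "dy": 0, "dz": -0.035, "twist": 0, "jaw": 0.43}, {"dx": 0, "dy": 0, "dz": -0.035, "twist": 0, "jaw": 1}, {"dx": 0, "dy": 0, "dz": -0.035, "twist": 0, "jaw": 1}]'

```text
t: 15.07
eef_pos: [0.5631, 0.2015, 0.2968]
ee_rot: [-3.141, 0.0, -1.902]
force: [0.7, 1.9, 0.7]
width: 0.0708
gripper_force: 0.0
```

Run:
```python
from h import *
go(.6125,-.2245,.090,-1.9015)
f=arm.grab_frame("top"); cv2.imwrite("pics/t4.png",f)
print({c:np.round(v,4).tolist() for c,v in near("wide_tub_mid",np.array([.564,.202,.076]),3).items()})
```

```text
tcp [0.5631 0.2015 0.2968] rot [-3.1411e+00  4.0000e-04 -1.9015e+00] t 15.07 twist -0.0 dx 0.3869 dy -0.1850 dz 0.2068
{'top': [0.5661, 0.2017, 0.0775], 'side': [0.5635, 0.2055, 0.0789]}
```

Request:
move_arm --increments '[{"dx": 0.0322, "dy": -0.0154, "dz": 0, "twist": 0, "jaw": 1}, {"dx": 0.0322, "dy": -0.0154, "dz": 0, "twist": 0, "jaw": 1}, {"dx": 0.0322, "dy": -0.0154, "dz": 0, "twist": 0, "jaw": 1}, {"dx": 0.0322, "dy": -0.0154, "dz": 0, "twist": 0, "jaw": 1}, {"dx": 0.0322, "dy": -0.0154, "dz": 0, "twist": 0, "jaw": 1}, {"dx": 0.0322, "dy": -0.0154, "dz": 0, "twist": 0, "jaw": 1}, {"dx": 0.0322, "dy": -0.0154, "dz": 0, "twist": 0, "jaw": 1}, {"dx": 0.0322, "dy": -0.0154, "dz": 0, "twist": 0, "jaw": 1}, {"dx": 0.0322, "dy": -0.0154, "dz": 0, "twist": 0, "jaw": 1}, {"dx": 0.0322, "dy": -0.0154, "dz": 0, "twist": 0, "jaw": 1}, {"dx": 0.0322, "dy": -0.0154, "dz": 0, "twist": 0, "jaw": 1}, {"dx": 0.0322, "dy": -0.0154, "dz": 0, "twist": 0, "jaw": 1}]'

```text
t: 16.72
eef_pos: [0.6126, -0.2255, 0.294]
ee_rot: [3.141, -0.0, -1.902]
force: [1.2, 0.5, 0.1]
width: 0.0874
gripper_force: 0.0
```

Request:
move_arm --increments '[{"dx": 0, "dy": 0, "dz": 0.035, "twist": 0, "jaw": 1}, {"dx": 0, "dy": 0, "dz": 0.035, "twist": 0, "jaw": 1}, {"dx": 0, "dy": 0, "dz": 0.035, "twist": 0, "jaw": 1}, {"dx": 0, "dy": 0, "dz": 0, "twist": 0, "jaw": 1}]'

```text
t: 17.05
eef_pos: [0.6087, -0.2233, 0.1814]
ee_rot: [3.13, -0.001, -1.904]
force: [-1.9, 0.1, -2.2]
width: 0.0878
gripper_force: 0.0
```

Run:
```python
from h import *
go(.6125,-.225,.090,-1.9015)
```

```text
tcp [ 0.6087 -0.2233  0.1814] rot [ 3.1297e+00 -1.1000e-03 -1.9038e+00] t 17.05 twist -0.0023 dx 0.0004 dy -0.0041 dz 0.0914
```

Request:
move_arm --increments '[{"dx": 0, "dy": 0, "dz": 0, "twist": 0, "jaw": 1}, {"dx": 0, "dy": 0, "dz": 0, "twist": 0, "jaw": 1}, {"dx": 0, "dy": 0, "dz": 0, "twist": 0, "jaw": 1}]'

```text
t: 17.3
eef_pos: [0.6142, -0.2238, 0.192]
ee_rot: [-3.138, 0.0, -1.901]
force: [-0.3, -0.3, -0.1]
width: 0.088
gripper_force: 0.0
```

Request:
move_arm --increments '[{"dx": 0, "dy": 0, "dz": 0.02, "twist": 0, "jaw": 1}, {"dx": 0, "dy": 0, "dz": 0.025, "twist": 0, "jaw": 1}, {"dx": 0, "dy": 0, "dz": 0.025, "twist": 0, "jaw": 1}, {"dx": 0, "dy": 0, "dz": 0.02, "twist": 0, "jaw": 1}, {"dx": 0, "dy": 0, "dz": 0.011, "twist": 0, "jaw": 1}, {"dx": 0, "dy": 0, "dz": 0, "twist": 0, "jaw": 1}, {"dx": 0, "dy": 0, "dz": 0, "twist": 0, "jaw": 0}, {"dx": 0, "dy": 0, "dz": 0, "twist": 0, "jaw": -1}, {"dx": 0, "dy": 0, "dz": 0, "twist": 0, "jaw": -1}, {"dx": 0, "dy": 0, "dz": 0, "twist": 0, "jaw": -1}, {"dx": 0, "dy": 0, "dz": 0, "twist": 0, "jaw": -1}, {"dx": 0, "dy": 0, "dz": 0, "twist": 0, "jaw": -1}]' --force 15

```text
t: 18.3
eef_pos: [0.6129, -0.2237, 0.0888]
ee_rot: [-3.141, 0.0, -1.902]
force: [0.4, 0.6, -0.4]
width: 0.053
gripper_force: 0.0
```

Request:
move_arm --increments '[{"dx": 0, "dy": 0, "dz": 0, "twist": 0, "jaw": -1}, {"dx": 0, "dy": 0, "dz": 0, "twist": 0, "jaw": -1}, {"dx": 0, "dy": 0, "dz": 0, "twist": 0, "jaw": -1}, {"dx": 0, "dy": 0, "dz": 0, "twist": 0, "jaw": -1}]'

```text
t: 18.63
eef_pos: [0.6127, -0.2237, 0.0882]
ee_rot: [3.142, -0.0, -1.902]
force: [-0.3, 0.4, 2.0]
width: 0.0377
gripper_force: 15.0
```

Request:
move_arm --increments '[{"dx": 0, "dy": 0, "dz": -0.02, "twist": 0, "jaw": -1}, {"dx": 0, "dy": 0, "dz": -0.03, "twist": 0, "jaw": -1}, {"dx": 0, "dy": 0, "dz": -0.035, "twist": 0, "jaw": -1}, {"dx": 0, "dy": 0, "dz": -0.035, "twist": 0, "jaw": -1}, {"dx": 0, "dy": 0, "dz": -0.02, "twist": 0, "jaw": -1}, {"dx": 0, "dy": 0, "dz": 0, "twist": 0, "jaw": -1}, {"dx": -0.0239, "dy": 0.0205, "dz": 0, "twist": 0, "jaw": -1}, {"dx": -0.0239, "dy": 0.0205, "dz": 0, "twist": 0, "jaw": -1}, {"dx": -0.0239, "dy": 0.0205, "dz": 0, "twist": 0, "jaw": -1}, {"dx": -0.0239, "dy": 0.0205, "dz": 0, "twist": 0, "jaw": -1}, {"dx": -0.0239, "dy": 0.0205, "dz": 0, "twist": 0, "jaw": -1}, {"dx": -0.0239, "dy": 0.0205, "dz": 0, "twist": 0, "jaw": -1}]'

```text
t: 19.63
eef_pos: [0.5418, -0.047, 0.2275]
ee_rot: [3.141, -0.0, -1.902]
force: [0.1, 0.4, -0.3]
width: 0.0377
gripper_force: 15.0
```

Request:
move_arm --increments '[{"dx": -0.0239, "dy": 0.0205, "dz": 0, "twist": 0, "jaw": -1}, {"dx": -0.0239, "dy": 0.0205, "dz": 0, "twist": 0, "jaw": -1}, {"dx": 0, "dy": 0, "dz": 0, "twist": 0, "jaw": -1}, {"dx": 0, "dy": 0, "dz": 0, "twist": 0, "jaw": -1}, {"dx": 0, "dy": 0, "dz": 0, "twist": 0, "jaw": -1}, {"dx": 0, "dy": 0, "dz": 0, "twist": 0, "jaw": -1}]'

```text
t: 20.13
eef_pos: [0.5198, 0.0098, 0.2279]
ee_rot: [3.141, -0.0, -1.902]
force: [-1.1, -0.6, -0.9]
width: 0.0375
gripper_force: 15.0
```

Run:
```python
from h import *
x=fit_caddy([.5422,.1061,.031,.1922],1,("caddy","wide_place","narrow_place")); print(np.round(x,4), np.round(T(x,MODEL["narrow_place"]),4))
s=arm.get_state();p=np.array(s["eef_pos"])
print(p,{c:np.round(v,4).tolist() for c,v in near("narrow_tub_mid",p-[0,0,.057],3).items()})
go(*T(x,MODEL["narrow_place"])[:2],.124)
cv2.imwrite("pics/s5.png",cv2.resize(np.hstack([arm.grab_frame("side")[120:310,220:370],arm.grab_frame("top")[90:280,230:380]]),None,fx=2.6,fy=2.6))
```

```text
caddy_handle top [ 1.  -1.4 -1.6]
caddy_handle side [1.2 1.4 1.7]
wide_set_mid top [-2.6  0.5 -2. ]
wide_set_mid side [0.2 0.9 1.1]
narrow_set_mid side [-0.1 -1.3  0.8]
[0.5417 0.1065 0.031  0.1924] [0.5197 0.0105 0.037 ]
[0.51967731 0.01033658 0.22814861] {'side': [0.5209, 0.0079, 0.1707]}
tcp [0.5197 0.0104 0.2282] rot [-3.1416 -0.     -1.9015] t 21.33 twist -0.0 dx -0.0001 dy 0.0000 dz 0.1042
```

View pics/s5.png

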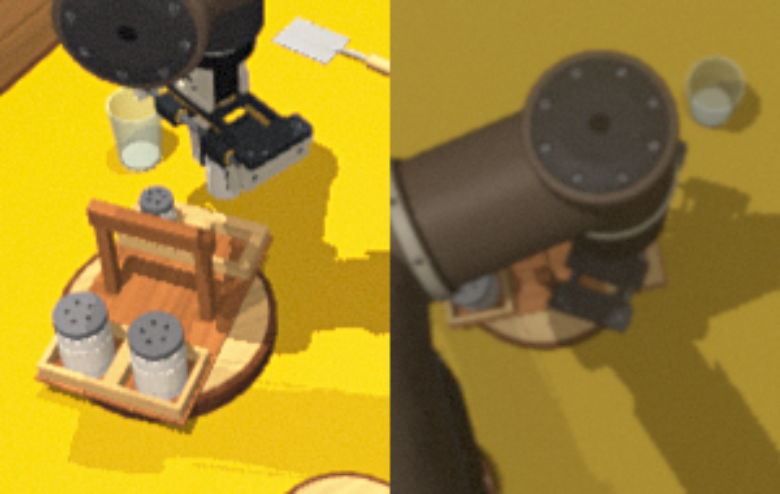

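The wide tub stands in its pocket, and the narrow tub is held above the empty narrow pocket. Descending.

Request:
move_arm --increments '[{"dx": -0.001, "dy": 0, "dz": 0.02, "twist": 0, "jaw": -1}, {"dx": 0, "dy": 0, "dz": 0.025, "twist": 0, "jaw": -1}, {"dx": 0, "dy": 0, "dz": 0.02, "twist": 0, "jaw": -1}, {"dx": 0, "dy": 0, "dz": 0.012, "twist": 0, "jaw": -1}, {"dx": 0, "dy": 0, "dz": 0.003, "twist": 0, "jaw": -1}, {"dx": 0, "dy": 0, "dz": 0, "twist": 0, "jaw": -1}, {"dx": 0, "dy": 0, "dz": 0, "twist": 0, "jaw": -1}, {"dx": 0, "dy": 0, "dz": 0, "twist": 0, "jaw": -1}]'

```text
t: 22.1
eef_pos: [0.5207, 0.0116, 0.1492]
ee_rot: [-3.14, 0.001, -1.901]
force: [-0.7, 0.7, 0.3]
width: 0.0379
gripper_force: 15.0
```

Run:
```python
from h import *
s=arm.get_state();p=np.array(s["eef_pos"])
print(p,s["force"],{c:np.round(v,4).tolist() for c,v in near("narrow_tub_mid",p-[0,0,.057],3).items()})
cv2.imwrite("pics/s6.png",cv2.resize(arm.grab_frame("side")[150:300,230:350],None,fx=4,fy=4))
```

```text
[0.52068965 0.01156944 0.14920604] [-0.72701951  0.69584258  0.26936646] {'side': [0.521, 0.0096, 0.0904]}
```

View pics/s6.png

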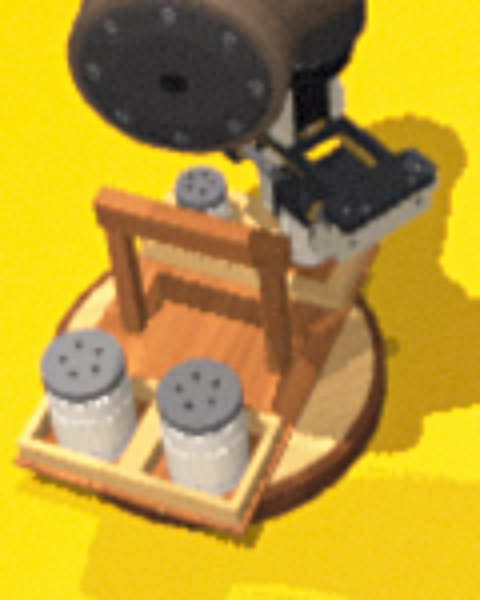

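Position agrees. Slow final descent.

Request:
move_arm --increments '[{"dx": 0, "dy": 0, "dz": 0.006, "twist": 0, "jaw": -1}, {"dx": 0, "dy": 0, "dz": 0.006, "twist": 0, "jaw": -1}, {"dx": 0, "dy": 0, "dz": 0.006, "twist": 0, "jaw": -1}, {"dx": 0, "dy": 0, "dz": 0.004, "twist": 0, "jaw": -1}, {"dx": 0, "dy": 0, "dz": 0.001, "twist": 0, "jaw": -1}, {"dx": 0, "dy": 0, "dz": 0, "twist": 0, "jaw": -1}, {"dx": 0, "dy": 0, "dz": 0, "twist": 0, "jaw": -1}]'

```text
t: 23.33
eef_pos: [0.5201, 0.0114, 0.1251]
ee_rot: [3.142, -0.0, -1.902]
force: [1.1, 0.5, -0.6]
width: 0.0378
gripper_force: 15.0
```

Request:
move_arm --increments '[{"dx": 0, "dy": 0, "dz": 0.0005, "twist": 0, "jaw": -1}, {"dx": 0, "dy": 0, "dz": 0, "twist": 0, "jaw": -1}, {"dx": 0, "dy": 0, "dz": 0, "twist": 0, "jaw": 0}, {"dx": 0, "dy": 0, "dz": 0, "twist": 0, "jaw": 0.2}, {"dx": 0, "dy": 0, "dz": 0, "twist": 0, "jaw": 0.2}, {"dx": 0, "dy": 0, "dz": 0, "twist": 0, "jaw": 0.2}, {"dx": 0, "dy": 0, "dz": -0.01, "twist": 0, "jaw": 0.2}, {"dx": 0, "dy": 0, "dz": -0.02, "twist": 0, "jaw": 0.2}, {"dx": 0, "dy": 0, "dz": -0.03, "twist": 0, "jaw": 0.2}, {"dx": 0, "dy": 0, "dz": -0.035, "twist": 0, "jaw": 0.2}, {"dx": 0, "dy": 0, "dz": -0.035, "twist": 0, "jaw": 0.2}, {"dx": 0, "dy": 0, "dz": -0.035, "twist": 0, "jaw": 0.2}]'

```text
t: 24.33
eef_pos: [0.5195, 0.0111, 0.2923]
ee_rot: [-3.141, 0.0, -1.902]
force: [0.0, 0.0, -1.6]
width: 0.0525
gripper_force: 0.0
```

Run:
```python
from h import *
x=fit_caddy([.5417,.1065,.031,.1922],2,("caddy","wide_place","narrow_place")); print(np.round(x,4),np.round(T(x,(-.04,-.09,.037)),4),np.round(T(x,(.04,.09,.046)),4))
print({c:np.round(v,4).tolist() for c,v in near("narrow_tub_mid",T(x,(-.04,-.09,.037)),2).items()})
print({c:np.round(v,4).tolist() for c,v in near("wide_tub_mid",T(x,(.04,.09,.046)),2).items()})
print("pi: yaw -169deg"); go(x[0],x[1],.204,x[3]-np.pi)
```

```text
caddy_handle top [ 2.1 -0.   0.9]
caddy_handle side [ 0.8 -0.4 -1.3]
wide_set_mid top [-2.5  0.1  0.3]
wide_set_mid side [0.1 1.1 0.2]
narrow_set_mid side [-0.7 -0.7 -0.2]
[0.5404 0.106  0.0294 0.1984] [0.5189 0.0099 0.0664] [0.5618 0.2021 0.0754]
{'side': [0.5192, 0.008, 0.0671]}
{'side': [0.5636, 0.204, 0.076]}
pi: yaw -169deg
tcp [0.52   0.0113 0.2897] rot [-3.1416  0.     -1.9016] t 26.33 twist 1.0415 dx -0.0386 dy 0.0888 dz 0.0857
```

Request:
move_arm --increments '[{"dx": 0, "dy": 0, "dz": 0, "twist": 0.1162, "jaw": 0.2}, {"dx": 0, "dy": 0, "dz": 0, "twist": 0.1162, "jaw": 0.2}, {"dx": 0, "dy": 0, "dz": 0, "twist": 0.1162, "jaw": 0.2}, {"dx": 0, "dy": 0, "dz": 0, "twist": 0.1162, "jaw": 0.2}, {"dx": 0, "dy": 0, "dz": 0, "twist": 0.1162, "jaw": 0.2}, {"dx": 0, "dy": 0, "dz": 0, "twist": 0.1162, "jaw": 0.2}, {"dx": 0, "dy": 0, "dz": 0, "twist": 0.1162, "jaw": 0.2}, {"dx": 0, "dy": 0, "dz": 0, "twist": 0.1162, "jaw": 0.2}, {"dx": 0, "dy": 0, "dz": 0, "twist": 0.1162, "jaw": 0.2}, {"dx": -0.013, "dy": 0.0297, "dz": 0, "twist": 0, "jaw": 0.2}, {"dx": -0.013, "dy": 0.0297, "dz": 0, "twist": 0, "jaw": 0.2}, {"dx": -0.013, "dy": 0.0297, "dz": 0, "twist": 0, "jaw": 0.2}]'

```text
t: 27.33
eef_pos: [0.5412, 0.107, 0.29]
ee_rot: [3.141, 0.001, -2.949]
force: [0.8, -0.6, 0.2]
width: 0.0528
gripper_force: 0.0
```

Request:
move_arm --increments '[{"dx": 0, "dy": 0, "dz": 0, "twist": 0, "jaw": 0.2}, {"dx": 0, "dy": 0, "dz": 0, "twist": 0, "jaw": 0.2}, {"dx": 0, "dy": 0, "dz": 0, "twist": 0, "jaw": 0.2}, {"dx": 0, "dy": 0, "dz": 0, "twist": 0, "jaw": 0.2}]'

```text
t: 27.67
eef_pos: [0.5408, 0.1057, 0.2896]
ee_rot: [-3.142, -0.0, -2.948]
force: [-0.2, -0.8, 0.6]
width: 0.0524
gripper_force: 0.0
```

Run:
```python
from h import *
go(.5412,.1062,.204,.194-np.pi)
```

```text
tcp [0.5408 0.1057 0.2896] rot [-3.1415e+00 -2.0000e-04 -2.9478e+00] t 27.67 twist -0.0002 dx -0.0004 dy 0.0004 dz 0.0856
```

Request:
move_arm --increments '[{"dx": 0, "dy": 0, "dz": 0.02, "twist": 0, "jaw": 0.2}, {"dx": 0, "dy": 0, "dz": 0.025, "twist": 0, "jaw": 0.2}, {"dx": 0, "dy": 0, "dz": 0.025, "twist": 0, "jaw": 0.2}, {"dx": 0, "dy": 0, "dz": 0.017, "twist": 0, "jaw": 0.2}, {"dx": 0, "dy": 0, "dz": 0, "twist": 0, "jaw": 0.2}, {"dx": 0, "dy": 0, "dz": 0, "twist": 0, "jaw": -0.2}, {"dx": 0, "dy": 0, "dz": 0, "twist": 0, "jaw": -0.4}, {"dx": 0, "dy": 0, "dz": 0, "twist": 0, "jaw": -0.5}, {"dx": 0, "dy": 0, "dz": 0, "twist": 0, "jaw": -0.6}, {"dx": 0, "dy": 0, "dz": 0, "twist": 0, "jaw": -0.7}, {"dx": 0, "dy": 0, "dz": 0, "twist": 0, "jaw": -1}, {"dx": 0, "dy": 0, "dz": 0, "twist": 0, "jaw": -1}]' --force 10

```text
t: 28.67
eef_pos: [0.5413, 0.1059, 0.2034]
ee_rot: [-3.141, 0.001, -2.947]
force: [0.5, -3.2, 4.4]
width: 0.0165
gripper_force: 10.0
```

Request:
move_arm --increments '[{"dx": 0, "dy": 0, "dz": 0, "twist": 0, "jaw": -1}, {"dx": 0, "dy": 0, "dz": 0, "twist": 0, "jaw": -1}, {"dx": 0, "dy": 0, "dz": 0, "twist": 0, "jaw": -1}, {"dx": 0, "dy": 0, "dz": 0, "twist": 0, "jaw": -1}]' --force 55

```text
t: 29.0
eef_pos: [0.5413, 0.106, 0.2034]
ee_rot: [-3.141, 0.001, -2.947]
force: [-1.3, -2.6, 6.0]
width: 0.0158
gripper_force: 55.0
```

Gripped at 16 mm, which matches the bar thickness. Lifting gently.

Request:
move_arm --increments '[{"dx": 0, "dy": 0, "dz": -0.004, "twist": 0, "jaw": -1}, {"dx": 0, "dy": 0, "dz": -0.006, "twist": 0, "jaw": -1}, {"dx": 0, "dy": 0, "dz": -0.008, "twist": 0, "jaw": -1}, {"dx": 0, "dy": 0, "dz": -0.01, "twist": 0, "jaw": -1}, {"dx": 0, "dy": 0, "dz": -0.012, "twist": 0, "jaw": -1}, {"dx": 0, "dy": 0, "dz": -0.012, "twist": 0, "jaw": -1}, {"dx": 0, "dy": 0, "dz": -0.012, "twist": 0, "jaw": -1}, {"dx": 0, "dy": 0, "dz": -0.012, "twist": 0, "jaw": -1}, {"dx": 0, "dy": 0, "dz": -0.01, "twist": 0, "jaw": -1}, {"dx": 0, "dy": 0, "dz": -0.008, "twist": 0, "jaw": -1}, {"dx": 0, "dy": 0, "dz": -0.004, "twist": 0, "jaw": -1}, {"dx": 0, "dy": 0, "dz": -0.002, "twist": 0, "jaw": -1}]'

```text
t: 30.0
eef_pos: [0.5411, 0.1064, 0.3034]
ee_rot: [3.141, 0.001, -2.947]
force: [0.1, -0.4, -7.8]
width: 0.0156
gripper_force: 55.0
```

Request:
move_arm --increments '[{"dx": 0, "dy": 0, "dz": 0, "twist": 0, "jaw": -1}, {"dx": 0, "dy": 0, "dz": 0, "twist": 0, "jaw": -1}, {"dx": 0, "dy": 0, "dz": 0, "twist": 0, "jaw": -1}, {"dx": 0, "dy": 0, "dz": 0, "twist": 0, "jaw": -1}, {"dx": 0, "dy": 0, "dz": 0, "twist": 0, "jaw": -1}, {"dx": 0, "dy": 0, "dz": 0, "twist": 0, "jaw": -1}, {"dx": 0, "dy": 0, "dz": 0, "twist": 0, "jaw": -1}, {"dx": 0, "dy": 0, "dz": 0, "twist": 0, "jaw": -1}]'

```text
t: 30.67
eef_pos: [0.5411, 0.1063, 0.3026]
ee_rot: [-3.142, -0.0, -2.947]
force: [-0.7, 0.2, -8.1]
width: 0.0156
gripper_force: 55.0
```

Run:
```python
from h import *
s=arm.get_state();print(s["eef_pos"],s["force"],s["width"],s["gripper_force"],s["t"])
x=fit_caddy([.541,.1065,.13,.1942],1,("wide_place","narrow_place")); print(np.round(x,4))
for n,m in(("narrow_tub_mid",(-.04,-.09,.037)),("wide_tub_mid",(.04,.09,.046))): print(n,{c:np.round(v-T(x,m),4).tolist() for c,v in near(n,T(x,m),1).items()})
cv2.imwrite("pics/s7.png",cv2.resize(arm.grab_frame("side")[100:320,190:380],None,fx=2.7,fy=2.7))
```

```text
[0.54109311 0.10628142 0.30259551] [-0.74801645  0.19632126 -8.1225256 ] 0.01558446502012273 54.98856961727142 30.6667
caddy top [ 0.2 -1.2  3.4]
caddy side [ 0.9  2.6 -1.2]
caddy_handle top [0.6 0.8 0.1]
caddy_handle side [ 2.8  0.4 -2.9]
wide_set_mid top [-1.3 -1.1 -2.4]
wide_set_mid side [-1.4  0.6  1.7]
narrow_set_mid top [-1.7 -1.9  1.6]
[0.541  0.1071 0.1305 0.211 ]
narrow_tub_mid {'top': [-0.001, 0.0034, -0.0011]}
wide_tub_mid {'top': [0.0042, -0.0017, 0.0005], 'side': [0.0022, 0.0045, -0.0021]}
```

View pics/s7.png

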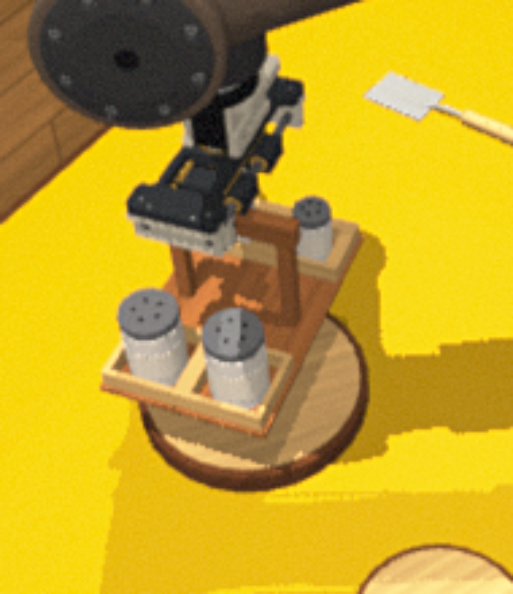

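The caddy hangs level about 10 cm above the slice with the tubs upright. The load is 8 N and the grip is steady. Handing in.

```bash
python3 -c "
from h import *
print(arm.job_done())"
```

```text
the job is handed in; nothing more can be done
None
```

Both tubs are in their matching pockets, and I handed the job in with the arm holding the caddy still and level by its handle, about 10 cm above the large log slice; no verdict came back.

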